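Sort the finished prints and clear the bar out of the housing pile

TASK

Sort the finished prints: the toothed wheel goes into the round dish, the angle bracket upright into the square tray, and the long bar flat into the long tray. The bar lies in the middle of the housing pile: first lift the small housing off, leaving the bar lying there, take the bar away, and only then put the small housing back squarely in the middle of the large one, which stays where it is. Everything ends released and at rest; do not knock over the bottle.

Things in the scene. Friction and masses are not known exactly. Their poses are not given: they have to be found in the camera images.
- gear: White printed toothed wheel lying flat: toothed disc 64 mm across and 12 mm thick, with a plain round hub 24 mm across on top (total height 35 mm), the place to grip. Origin: centre of the underside, z up along the hub. Loose, about 50 g.
- bracket: White printed L-shaped angle bracket standing on its foot: foot 52 mm (its x) by 46 mm (its y), 8 mm thick; an upright plate 10 mm thick and 46 mm wide rises along the foot's -x edge to 52 mm above the underside, its mid-plane at x = -21 mm: pinch that plate across its thickness (along x). Origin: centre of the foot's underside. Loose, about 50 g.
- large_housing: Flat white square printed housing, 84 x 84 mm, 24 mm high, standing on the table as the foot of the pile. Origin: centre of the underside, x and y along its sides. Loose, 160 g.
- bar: Grey printed flat bar, 130 mm (its x) by 30 mm (its y) by 16 mm high, lying on the large housing with both ends sticking out of the pile, under the small housing. Origin: centre of the underside, x along its length. Loose, about 60 g.
- small_housing: Smaller white square printed housing with dark vent slots in its top, 54 x 54 mm, 30 mm high, lying on top of the bar. Origin: centre of the underside, x and y along its sides. Loose, about 80 g. The bare table at about x = 0.43 m, y = 0.18 m and also y = -0.18 m is always free to set it aside.
- long_tray: Black oblong open tray fixed to the table, outside 168 mm (its x) by 108 mm (its y) and 15 mm high, walls and floor 4 mm thick (inside 160 x 100 mm). Origin: centre of the underside.
- square_tray: Black square open tray fixed to the table, outside 98 x 98 mm and 15 mm high, walls and floor 4 mm thick (inside 90 x 90 mm). Origin: centre of the underside.
- round_dish: Black round open dish fixed to the table, outside diameter 112 mm, 15 mm high, wall and floor 4 mm thick (inside diameter 104 mm). Origin: centre of the underside.
- bottle: Clear bottle with a white cap standing on the table, 52 mm across and 130 mm high, a bystander not to be knocked over. Origin: centre of the underside.
There are look-alikes about, which are no part of the job. There is more than one size of the bar; the one meant has the size given above.

How it is judged:
On the way, in this order (a step that is already met when the one before it is completed fails the run):
1. the small housing is lifted clear of the pile while the bar is left lying on the large housing (horizontal distance between small_housing and large_housing above 0.075 m and horizontal distance between bar and large_housing below 0.03 m and z of bar in the frame of large_housing between 0.02 and 0.028 m), for 0.2 s.
2. the bar is taken off the large housing while the small housing is still off it (horizontal distance between bar and large_housing above 0.08 m and horizontal distance between small_housing and large_housing above 0.06 m), for 0.2 s.
At the end, for the whole second after the job is handed in: Wheel flat in the round dish, bracket upright in the square tray, bar flat in the long tray, each on the floor; small housing on the large one, centred to 12 mm, square to 0.25 rad; large housing within 30 mm of its start; bottle standing; all at rest (horizontal distance between gear and round_dish below 0.026 m and z of gear in the frame of round_dish below 0.008 m and angle between each of gear, bracket, bar, small_housing, large_housing's own z axis and vertical below 0.1 rad and horizontal distance between bracket and square_tray below 0.035 m and z of bracket in the frame of square_tray below 0.008 m and horizontal distance between bar and long_tray below 0.045 m and z of bar in the frame of long_tray below 0.008 m and horizontal distance between small_housing and large_housing below 0.012 m and z of small_housing in the frame of large_housing between 0.02 and 0.028 m and (angle between the x axis of small_housing and the x axis of large_housing, either way round below 0.25 rad or angle between the x axis of small_housing and the y axis of large_housing, either way round below 0.25 rad) and distance of large_housing from where it was at the start of the episode below 0.03 m and angle between bottle's own z axis and vertical below 0.3 rad and linear speed of each of gear, bracket, bar, small_housing below 0.02 m/s); the robot touches nothing.
It fails at once if the bottle is knocked over (angle between bottle's own z axis and vertical above 0.5 rad).
It also fails if it takes over 120 s, if anything falls off the work surface, if the arm or the gripper's body presses on something with over 40 N, if the wrist force passes 120 N, or if a joint passes its speed limit or range.

ROBOT

A 6-joint arm with a two-finger parallel gripper is mounted at the origin on the work surface. World frame = base frame: x ahead of the robot, y to its left, z up, the work surface at z = 0. Lengths are in m, angles in rad, forces in N, time in s.
With the tool pointing down it reaches from about 0.275 to 0.75 m from the base axis. Payload 10.2 kg.
Tool frame: the origin (TCP) lies at the very end of the fingers, on their centre line; the grasp point (between the pads) lies 19 mm behind it (pinch_z is the distance from the TCP to the grasp point, in m); z points along the fingers, x is the direction in which the jaws open and shut, and the axes are right-handed (so a half turn about z gives the same grasp; the last joint's range is limited). The gripper opens to 88 mm and grips with 3 to 60 N. Pads are 18 mm wide; open, the fingers measure 123 mm over their backs; the gripper's body (75 mm by 187 mm) begins 45 mm behind the grasp point.
Start: joints at [1.114, 0.313, 1.498, -0, 1.331, -0.223], TCP at [0.122, 0.511, 0.239] pointing down, gripper open.
Joint ranges: [-2.94, 2.94], [-0.97, 2.17], [0.19, 2.56], [-1.23, 4.37], [0.02, 3.11], [-2.88, 2.88]. Speed limits (rad/s): [2.39, 2.39, 3.01, 3.14, 3.14, 3.14].

INTERFACE

Orientations are given as a rotation vector (axis times angle).
In Python, from workcell import * gives the robot as it stands. The module is installed in compiled form; this text tells all that it offers.
- The arm moves only by the shell command python3 -m pendant 'ROWS' [FORCE]. ROWS is JSON, a list of rows, each an object of numbers: "dx", "dy", "dz": the shift along the world's x, y, z in mm; "ax", "ay", "az": the turn, a rotation vector about the world's x, y, z in rad; "grip": the opening, from 0 (shut) to 1 (fully open). A call has 1 to 8 rows; each row is the pose to reach, as a shift and turn from the pose commanded when the call began; what a row does not reach only later rows make up. A row lasts 1/8 s, in which the tool goes at most 62.5 mm and 10.7 degrees, less where a joint would pass 70% of its speed; a pose out of reach is approached as far as the arm can. A call with a gripper value outside its range is refused whole. The fingers move at their own pace and stop on an object; FORCE is the grip in N (left out, the last holds). Time passes only in rows, so rows that repeat a pose let the fingers close. It gives the time, the measured TCP pose, the force and the opening at its end, in the units of the state.
- get_state(): the state, without advancing time (a new reading comes with each control period).
- capture(name): name is "scene" or "top" or "wrist"; returns the picture (384x512x3 uint8, red, green, blue); there is no depth.
- camera_model(name): a dict with "intrinsics" (3x3 intrinsics, pixels), "T" (4x4, takes a point from camera to world coordinates). Camera axes: x right, y up, looking along -z (the intrinsics and any distortion apply to the point x, -y, -z); pixel columns grow to the right and rows downward; lengths in m; the calibration is good to about 2 mm. A picture is of the moment at which its call begins: read the wrist's pose just before it. camera_model takes no time and is no camera call; for the wrist camera it gives the pose at the moment of the call.
- sign_off(): hands the job in, once; it reports no verdict.
The state is a dict: "time_s": time; "qpos": joint angles; "joint_velocities": joint speeds; "tau": joint torques, N m; "position": TCP position; "orientation": TCP orientation; "force": force on the tool from outside, world axes, zero at the start; "moment": the same for the moment, N m; "gripper_width": finger opening in m.
Only numpy, scipy, OpenCV 4.12 (cv2) and the standard library are available. Lean on these libraries where they do the work, as an engineer would, in place of code of your own. Each camera call takes 0.05 s, during which the arm holds its last target.

## Working session

There is one attempt and no reset: what is moved stays moved. The work goes in short steps, Python scripts to look and compute and a shell command to move; the robot and the scene stay as the last step left them, time stands still between calls to the robot, and variables do not carry over. Pictures are saved under pics/ and viewed, and the job is handed in when it is done.

```bash
mkdir -p pics; python3 - <<'E'
from workcell import *
import cv2
s=get_state();print(s)
for n in("scene","top","wrist"):
    m=camera_model(n);print(n,m)
    cv2.imwrite(f"pics/{n}0.png",capture(n)[:,:,::-1])
E
```

```text
{'time_s': 0.0, 'qpos': array([ 1.11356920e+00,  3.13419627e-01,  1.49843139e+00, -1.83932751e-06,
        1.33099662e+00, -2.23411129e-01]), 'joint_velocities': array([ 0.00076018,  0.00084998,  0.00074755,  0.00138485, -0.00021764,
       -0.00160658]), 'tau': array([-1.42208796e-04, -4.02213299e+01, -2.52267659e+01,  6.94455416e-02,
        3.53182072e-02, -8.59525221e-05]), 'position': array([0.12154462, 0.5104839 , 0.23817876]), 'orientation': array([ 2.46496500e+00,  1.94682925e+00, -1.77774411e-03]), 'force': array([-1.04166817,  0.67389382, -0.42636855]), 'moment': array([-0.01097644,  0.00841687,  0.00864378]), 'gripper_width': 0.08798671989959168}
scene {'intrinsics': array([[418.9708722 ,   0.        , 252.30057111],
       [  0.        , 418.9708722 , 187.12716004],
       [  0.        ,   0.        ,   1.        ]]), 'T': array([[ 0.46507049, -0.61420315,  0.63754524,  1.23148206],
       [ 0.88509894,  0.33690946, -0.32107925, -0.37279888],
       [-0.01758714,  0.7136151 ,  0.7003172 ,  0.89509404],
       [ 0.        ,  0.        ,  0.        ,  1.        ]])}
top {'i
[... 336 characters left out ...]
-02],
       [ 2.83716775e-04,  1.14439811e-01,  9.93430143e-01,
         1.09323418e+00],
       [ 0.00000000e+00,  0.00000000e+00,  0.00000000e+00,
         1.00000000e+00]])}
wrist {'intrinsics': array([[295.08111944,   0.        , 254.00079306],
       [  0.        , 295.08111944, 186.8221512 ],
       [  0.        ,   0.        ,   1.        ]]), 'T': array([[ 2.30683716e-01, -9.23348692e-01, -3.06940087e-01,
         4.07929895e-02],
       [ 9.73028617e-01,  2.18718623e-01,  7.33312604e-02,
         5.30329397e-01],
       [-5.76810374e-04, -3.15577816e-01,  9.48899525e-01,
         3.83442149e-01],
       [ 0.00000000e+00,  0.00000000e+00,  0.00000000e+00,
         1.00000000e+00]])}
```

View pics/top0.png

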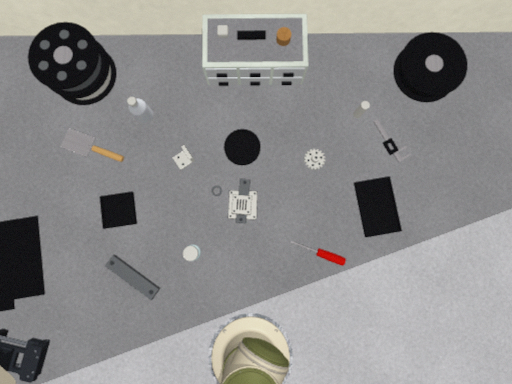

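View pics/scene0.png

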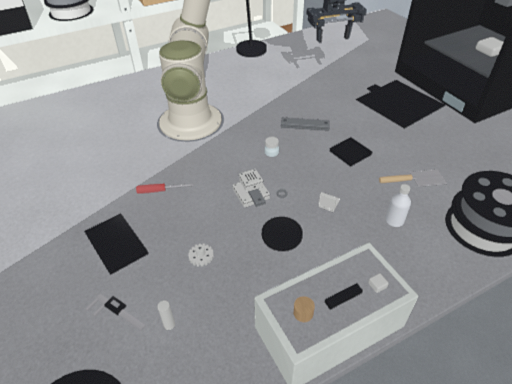

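Top view: pile at (243,205), gear (315,159), bracket (183,158), dish (242,147), square tray (118,210), long tray (377,207), clear bottle (191,253). The loose bar at (132,277) is a decoy. Next I measure.

```bash
cat > h.py <<'E'
import numpy as np, cv2
from workcell import *
def ray(m,u,v):
    K=m["intrinsics"];T=m["T"]
    d=np.array([(u-K[0,2])/K[0,0],-(v-K[1,2])/K[1,1],-1.0])
    return T[:3,3],T[:3,:3]@d
def pt(m,u,v,z):
    o,d=ray(m,u,v);return o+d*(z-o[2])/d[2]
def tri(r1,r2):
    A=[];b=[]
    for o,d in(r1,r2):
        d=d/np.linalg.norm(d);P=np.eye(3)-np.outer(d,d);A.append(P);b.append(P@o)
    return np.linalg.lstsq(np.vstack(A),np.hstack(b),rcond=None)[0]
def crop(img,x0,y0,x1,y1,k,name):
    cv2.imwrite(name,cv2.resize(img[y0:y1,x0:x1,::-1],None,fx=k,fy=k,interpolation=cv2.INTER_CUBIC))
def cnts(mask):
    return cv2.findContours(mask.astype(np.uint8),cv2.RETR_EXTERNAL,cv2.CHAIN_APPROX_NONE)[0]
E
python3 - <<'E'
from h import *
im=cv2.imread("pics/top0.png")[:,:,::-1]
m=camera_model("top")
crop(im,95,130,335,300,3,"pics/top_c.png")
g=im.max(2)
mask=cv2.morphologyEx((g<30).astype(np.uint8),cv2.MORPH_OPEN,np.ones((3,3)))
for c in cnts(mask):
    if 500<cv2.contourArea(c)<6000:
        (u,v),(w,h),a=cv2.minAreaRect(c)
        w3=np.array([pt(m,*p,0.015)[:2] for p in c[:,0]],np.float32)
        r=cv2.minAreaRect(w3);print("black",(u,v),r)
mask=(im.min(2)>150)
for c in cnts(mask):
    if 60<cv2.contourArea(c)<2000:
        (u,v),(w,h),a=cv2.minAreaRect(c);print("white",(u,v),pt(m,u,v,0.03),w*.003,h*.003)
E
```

```text
black (21.5, 263.5) ((0.2731919288635254, 0.6711075305938721), (0.26293355226516724, 0.12521585822105408), 4.079056262969971)
black (117.66156768798828, 209.79234313964844) ((0.4260994493961334, 0.392517626285553), (0.09388257563114166, 0.0979558601975441), 8.475807189941406)
black (377.25689697265625, 206.4618377685547) ((0.4293677806854248, -0.3844459056854248), (0.1629835069179535, 0.10745608806610107), 9.242077827453613)
black (242.00001525878906, 147.0) ((0.6147792339324951, 0.019546210765838623), (0.10518009960651398, 0.10464142262935638), 44.22490692138672)
black (429.75006103515625, 67.24998474121094) ((0.8662134408950806, -0.5706203579902649), (0.19956934452056885, 0.23597374558448792), 41.929691314697266)
black (72.25000762939453, 64.25) ((0.8863862752914429, 0.5513262748718262), (0.29744431376457214, 0.212653249502182), 45.22384262084961)
white (258.7010192871094, 369.42266845703125) [-0.02742498 -0.02431495  0.03      ] 0.1370717353820801 0.07127730560302735
white (190.8500213623047, 252.45004272460938) [0.29870503 0.1698112  0.03      ] 0.049331525802612304 0.052177574157714846
white (242.28282165527344, 204.5610809326172) [0.43711639 0.01922014 0.03      ] 0.08604536247253418 0.0849038028717041
white (314.5000305175781, 158.5) [ 0.57368549 -0.1983084   0.03      ] 0.06330179786682129 0.06039137077331543
white (181.76922607421875, 157.15383911132812) [0.58135876 0.20010799 0.03      ] 0.05824351501464844 0.05158711624145508
white (138.5, 104.00000762939453) [0.74774836 0.33453013 0.03      ] 0.0589361515045166 0.0640294075012207
```

View pics/top_c.png

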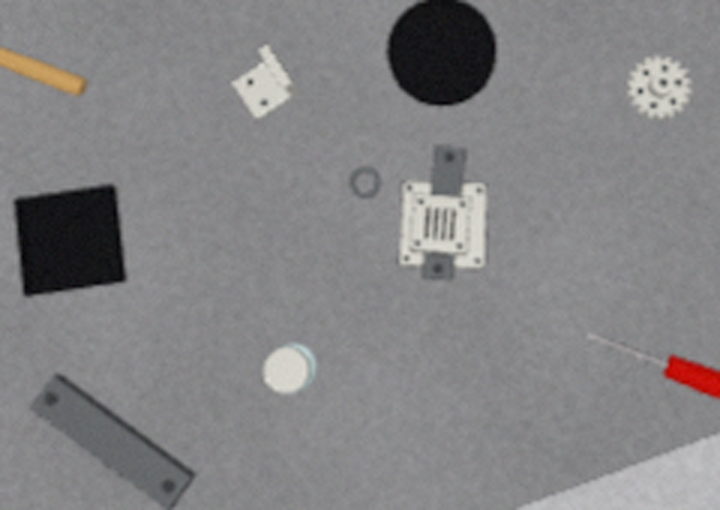

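```bash
python3 -m pendant '[{"dx":160,"dy":-245,"dz":30,"az":0.12},{"dx":160,"dy":-245,"dz":30,"az":0.12},{"dx":160,"dy":-245,"dz":30,"az":0.12},{"dx":160,"dy":-245,"dz":30,"az":0.12},{"dx":315,"dy":-491,"dz":50,"az":0.234},{"dx":315,"dy":-491,"dz":50,"az":0.234},{"dx":315,"dy":-491,"dz":50,"az":0.234},{"dx":315,"dy":-491,"dz":50,"az":0.234}]' 20
python3 -m pendant '[{"dx":0},{"dx":0},{"dx":0},{"dx":0},{"dx":0},{"dx":0}]'
```

```text
invalid input
invalid input
```

```bash
python3 -m pendant '[{"dx":0,"dy":0,"dz":30,"ax":0,"ay":0,"az":0,"grip":1}]' 20; python3 -m pendant -h
```

```text
time_s: 0.28
position: [0.1213, 0.5099, 0.2672]
orientation: [2.464, 1.946, -0.007]
force: [0.6, 0.4, 0.3]
gripper_width: 0.088invalid input: not JSON, or not a number
```

```bash
python3 -m pendant '[{"dx":160,"dy":-245,"dz":10,"ax":0,"ay":0,"az":0.12,"grip":1},{"dx":160,"dy":-245,"dz":10,"ax":0,"ay":0,"az":0.12,"grip":1},{"dx":160,"dy":-245,"dz":10,"ax":0,"ay":0,"az":0.12,"grip":1},{"dx":160,"dy":-245,"dz":10,"ax":0,"ay":0,"az":0.12,"grip":1},{"dx":315,"dy":-491,"dz":20,"ax":0,"ay":0,"az":0.234,"grip":1},{"dx":315,"dy":-491,"dz":20,"ax":0,"ay":0,"az":0.234,"grip":1},{"dx":315,"dy":-491,"dz":20,"ax":0,"ay":0,"az":0.234,"grip":1},{"dx":315,"dy":-491,"dz":20,"ax":0,"ay":0,"az":0.234,"grip":1}]'
```

```text
time_s: 1.27
position: [0.3918, 0.0896, 0.286]
orientation: [2.221, 2.221, 0.001]
force: [0.3, 1.5, 0.8]
gripper_width: 0.088
```

```bash
python3 -m pendant '[{"dx":35,"dy":-60,"dz":0,"ax":0,"ay":0,"az":0,"grip":1},{"dx":35,"dy":-60,"dz":0,"ax":0,"ay":0,"az":0,"grip":1},{"dx":35,"dy":-60,"dz":0,"ax":0,"ay":0,"az":0,"grip":1}]'
python3 - <<'E'
from h import *
im=capture("wrist");print(get_state()["position"])
cv2.imwrite("pics/w1.png",im[:,:,::-1])
crop(im,0,0,512,384,1.5,"pics/w1b.png")
E
```

```text
time_s: 1.65
position: [0.4259, 0.0318, 0.2855]
orientation: [-2.221, -2.22, 0.0]
force: [-0.7, -0.0, 1.0]
gripper_width: 0.0876
[0.42571181 0.03243883 0.28572997]
```

View pics/w1b.png

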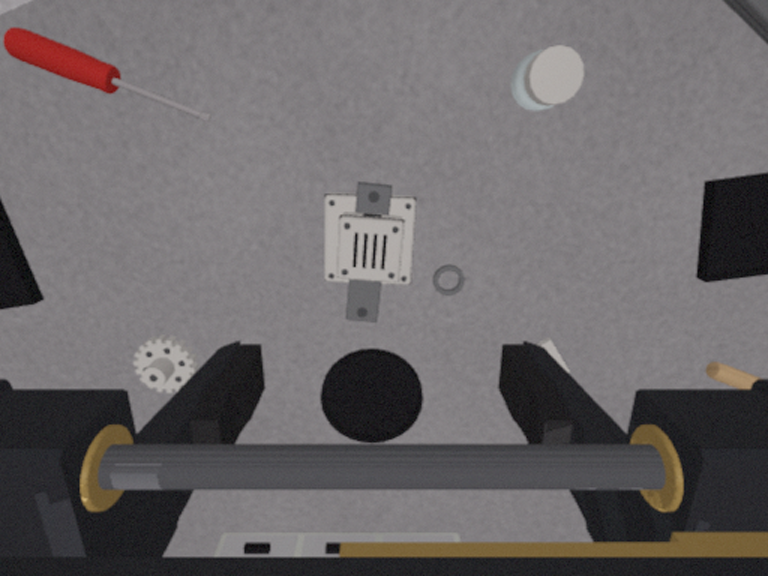

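```bash
python3 - <<'E'
from h import *
im=cv2.imread("pics/w1.png")[:,:,::-1]
crop(im,205,115,290,220,7,"pics/w1z.png")
E
```

```text
(no output)
```

View pics/w1z.png

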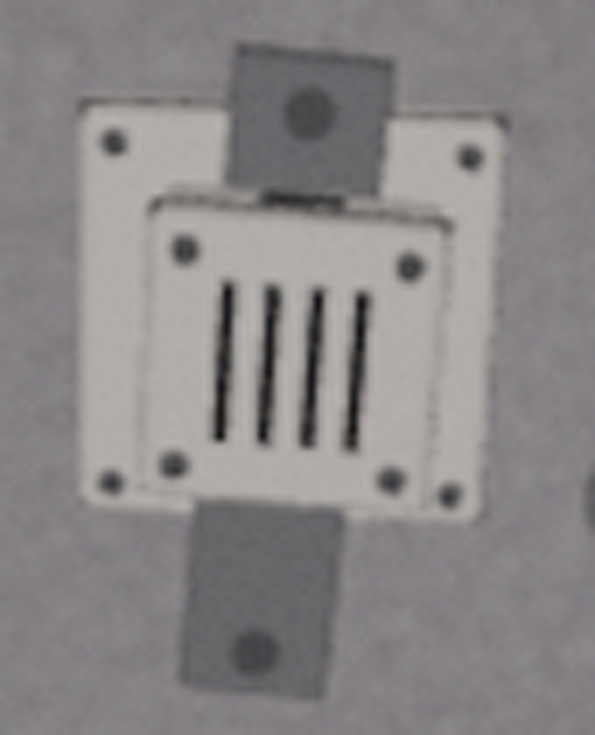

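Small-housing screws are at crop (185,249), (411,267), (392,481), (174,464). Large-housing screws: (113,141), (471,157), (450,495), (112,482). Bar holes: (309,113), (255,652).

```bash
python3 - <<'E'
from h import *
m=camera_model("wrist");print(get_state()["position"], m["T"][:3,3])
f=lambda p,z:pt(m,(p[0]+.5)/7-.5+205,(p[1]+.5)/7-.5+115,z)[:2]
for n,P,z in(("small",[(185,249),(411,267),(392,481),(174,464)],.07),("large",[(113,141),(471,157),(450,495),(112,482)],.024),("bar",[(309,113),(255,652)],.04)):
    w=np.array([f(p,z) for p in P]);print(n,w.mean(0),np.linalg.norm(np.diff(w,axis=0),axis=1),[np.degrees(np.arctan2(*d[::-1])) for d in np.diff(w,axis=0)])
E
```

```text
[0.42571181 0.03243883 0.28572997] [0.34270287 0.03296265 0.43094204]
small [0.43641341 0.02339434] [0.04012738 0.03995351 0.04003175] [np.float64(85.48254553715547), np.float64(-4.327163716130969), np.float64(-94.58122374045097)]
large [0.43924889 0.02143437] [0.07033236 0.06996795 0.07000725] [np.float64(87.55070053598482), np.float64(-2.3642551530348848), np.float64(-92.22037079702179)]
bar [0.44963615 0.020667  ] [0.10974107] [np.float64(-5.98424993946771)]
```

```bash
python3 -m pendant '[{"dx":11,"dy":-9,"dz":-60,"ax":0,"ay":0,"az":-0.078,"grip":1},{"dx":11,"dy":-9,"dz":-120,"ax":0,"ay":0,"az":-0.078,"grip":1},{"dx":11,"dy":-9,"dz":-180,"ax":0,"ay":0,"az":-0.078,"grip":1},{"dx":11,"dy":-9,"dz":-225,"ax":0,"ay":0,"az":-0.078,"grip":1},{"dx":11,"dy":-9,"dz":-245,"ax":0,"ay":0,"az":-0.078,"grip":1},{"dx":11,"dy":-9,"dz":-247,"ax":0,"ay":0,"az":-0.078,"grip":1},{"dx":11,"dy":-9,"dz":-247,"ax":0,"ay":0,"az":-0.078,"grip":1}]'
python3 - <<'E'
from h import *
im=capture("wrist");s=get_state();print(s["position"])
crop(im,0,0,512,384,1.5,"pics/w2.png")
E
```

```text
time_s: 2.58
position: [0.4375, 0.0233, 0.0397]
orientation: [2.304, 2.134, 0.001]
force: [0.5, -1.4, 0.7]
gripper_width: 0.0884
[0.43767528 0.02302493 0.03989761]
```

View pics/w2.png

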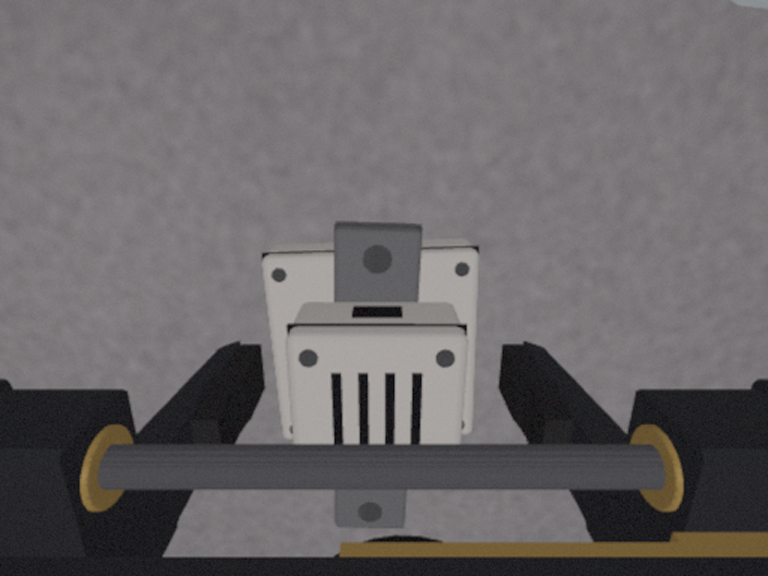

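The housing sits square and centred between the fingers (378 against 381). Now I grip it.

```bash
python3 -m pendant '[{"dx":0,"dy":0,"dz":0,"ax":0,"ay":0,"az":0,"grip":0.55},{"dx":0,"dy":0,"dz":0,"ax":0,"ay":0,"az":0,"grip":0.55},{"dx":0,"dy":0,"dz":0,"ax":0,"ay":0,"az":0,"grip":0.5},{"dx":0,"dy":0,"dz":0,"ax":0,"ay":0,"az":0,"grip":0.5},{"dx":0,"dy":0,"dz":0,"ax":0,"ay":0,"az":0,"grip":0.45},{"dx":0,"dy":0,"dz":0,"ax":0,"ay":0,"az":0,"grip":0.45}]' 15
python3 -m pendant '[{"dx":0,"dy":0,"dz":20,"ax":0,"ay":0,"az":0,"grip":0.45},{"dx":0,"dy":0,"dz":50,"ax":0,"ay":0,"az":0,"grip":0.45},{"dx":0,"dy":0,"dz":90,"ax":0,"ay":0,"az":0,"grip":0.45},{"dx":0,"dy":0,"dz":100,"ax":0,"ay":0,"az":0,"grip":0.45},{"dx":0,"dy":0,"dz":100,"ax":0,"ay":0,"az":0,"grip":0.45}]'
python3 - <<'E'
from h import *
im=capture("wrist");s=get_state();print(s["position"])
crop(im,0,0,512,384,1.5,"pics/w3.png")
E
```

```text
time_s: 3.38
position: [0.4372, 0.0226, 0.0389]
orientation: [2.306, 2.133, 0.0]
force: [-0.2, 0.6, 3.0]
gripper_width: 0.054
time_s: 4.0
position: [0.437, 0.0226, 0.1384]
orientation: [-2.306, -2.133, -0.0]
force: [-0.5, 0.3, -0.5]
gripper_width: 0.0535
[0.43667844 0.02268994 0.13771473]
```

View pics/w3.png

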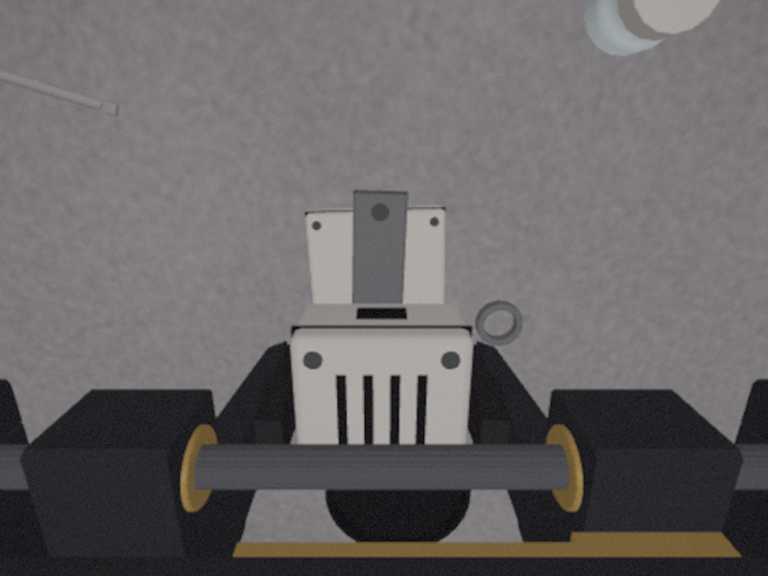

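```bash
python3 -m pendant '[{"dx":0,"dy":-50,"dz":0,"ax":0,"ay":0,"az":0,"grip":0.45},{"dx":-4,"dy":-110,"dz":0,"ax":0,"ay":0,"az":0,"grip":0.45},{"dx":-7,"dy":-165,"dz":0,"ax":0,"ay":0,"az":0,"grip":0.45},{"dx":-7,"dy":-203,"dz":-10,"ax":0,"ay":0,"az":0,"grip":0.45},{"dx":-7,"dy":-203,"dz":-50,"ax":0,"ay":0,"az":0,"grip":0.45},{"dx":-7,"dy":-203,"dz":-100,"ax":0,"ay":0,"az":0,"grip":0.45},{"dx":-7,"dy":-203,"dz":-128,"ax":0,"ay":0,"az":0,"grip":0.45},{"dx":-7,"dy":-203,"dz":-134,"ax":0,"ay":0,"az":0,"grip":0.45}]'
python3 -m pendant '[{"dx":0,"dy":0,"dz":0,"ax":0,"ay":0,"az":0,"grip":0.45},{"dx":0,"dy":0,"dz":0,"ax":0,"ay":0,"az":0,"grip":0.45}]'
```

```text
time_s: 5.05
position: [0.4287, -0.1794, 0.0023]
orientation: [-2.302, -2.13, 0.001]
force: [0.4, 0.4, -0.7]
gripper_width: 0.0538
time_s: 5.3
position: [0.4306, -0.1807, 0.0057]
orientation: [2.305, 2.132, 0.0]
force: [-0.3, 1.6, -1.4]
gripper_width: 0.0538
```

```bash
python3 -m pendant '[{"dx":0,"dy":0,"dz":-2,"ax":0,"ay":0,"az":0,"grip":0.45},{"dx":0,"dy":0,"dz":-3,"ax":0,"ay":0,"az":0,"grip":0.45},{"dx":0,"dy":0,"dz":-3,"ax":0,"ay":0,"az":0,"grip":0.65},{"dx":0,"dy":0,"dz":-3,"ax":0,"ay":0,"az":0,"grip":1},{"dx":0,"dy":0,"dz":-3,"ax":0,"ay":0,"az":0,"grip":1}]'
python3 -m pendant '[{"dx":0,"dy":0,"dz":40,"ax":0,"ay":0,"az":0,"grip":1},{"dx":0,"dy":0,"dz":100,"ax":0,"ay":0,"az":0,"grip":1},{"dx":0,"dy":50,"dz":150,"ax":0,"ay":0,"az":0,"grip":1},{"dx":5,"dy":110,"dz":200,"ax":0,"ay":0,"az":0,"grip":1},{"dx":5,"dy":165,"dz":230,"ax":0,"ay":0,"az":-0.026,"grip":1},{"dx":5,"dy":200,"dz":230,"ax":0,"ay":0,"az":-0.026,"grip":1},{"dx":5,"dy":200,"dz":230,"ax":0,"ay":0,"az":-0.026,"grip":1},{"dx":5,"dy":200,"dz":230,"ax":0,"ay":0,"az":-0.026,"grip":1}]'
python3 - <<'E'
from h import *
m=camera_model("wrist");im=capture("wrist");s=get_state();print(s["position"])
cv2.imwrite("pics/w4.png",im[:,:,::-1])
crop(im,0,0,512,384,1.5,"pics/w4b.png")
crop(im,205,115,290,220,7,"pics/w4z.png")
E
```

```text
time_s: 5.92
position: [0.4302, -0.1804, 0.0019]
orientation: [2.306, 2.133, 0.0]
force: [-0.1, 0.3, 0.6]
gripper_width: 0.0752
time_s: 6.92
position: [0.4351, 0.0192, 0.2315]
orientation: [-2.333, -2.103, 0.001]
force: [0.1, -1.1, 0.0]
gripper_width: 0.0882
[0.43508828 0.01879893 0.23135111]
```

View pics/w4b.png

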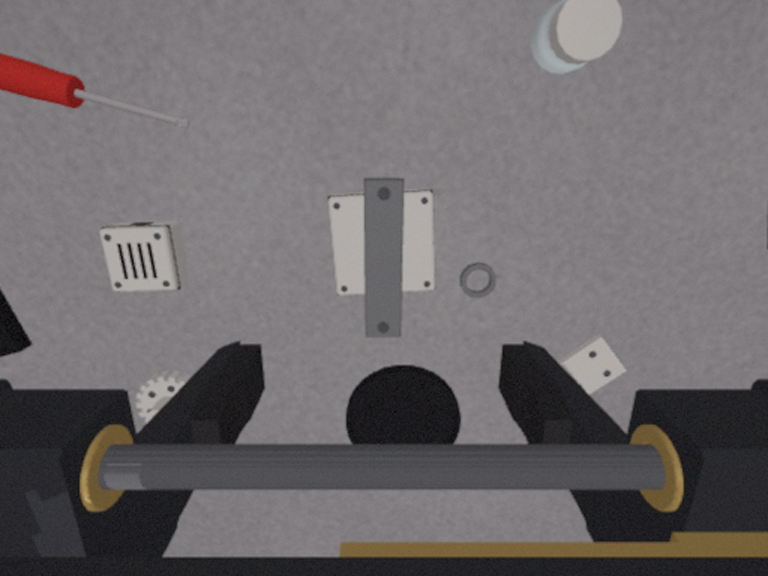

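View pics/w4z.png

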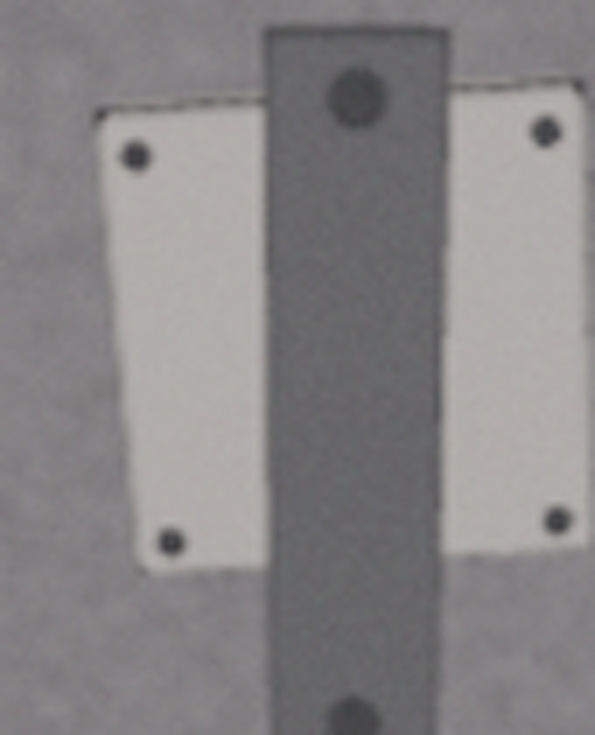

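Bar and large housing are untouched, and the small housing stands aside at (140,258). I read the bar holes at crop (357,98), (353,718) and the large-housing screws at (135,156), (545,131), (557,520), (171,543).

```bash
python3 - <<'E'
from h import *
m=camera_model("wrist")
f=lambda p,z:pt(m,(p[0]+.5)/7-.5+205,(p[1]+.5)/7-.5+115,z)[:2]
for n,P,z in(("large",[(135,156),(545,131),(557,520),(171,543)],.024),("bar",[(357,98),(353,718)],.04)):
    w=np.array([f(p,z) for p in P]);print(n,w.mean(0),np.linalg.norm(np.diff(w,axis=0),axis=1),[np.degrees(np.arctan2(*d[::-1])) for d in np.diff(w,axis=0)])
f=lambda p,z:pt(m,p[0]/1.5,p[1]/1.5,z)[:2]
P=[(108,238),(157,237),(167,282),(118,285)]
w=np.array([f(p,.03) for p in P]);print(w.mean(0),np.linalg.norm(np.diff(w,axis=0),axis=1),[np.degrees(np.arctan2(*d[::-1])) for d in np.diff(w,axis=0)])
s=get_state();print(s["position"])
E
```

```text
large [0.43930201 0.02016051] [0.0698195  0.06982628 0.06984236] [np.float64(87.5285166461239), np.float64(-2.4301973438263045), np.float64(-92.3407586402595)]
bar [0.44922964 0.01958244] [0.10898751] [np.float64(-6.2210338880755405)]
[ 0.43003827 -0.17895271] [0.03931402 0.03800164 0.04104393] [np.float64(85.24253727035463), np.float64(-2.6064254546926064), np.float64(-92.28807831689656)]
[0.43508828 0.01879893 0.23135111]
```

```bash
python3 -m pendant '[{"dx":14,"dy":1,"dz":-60,"ax":0,"ay":0,"az":0,"grip":0.8},{"dx":14,"dy":1,"dz":-120,"ax":0,"ay":0,"az":0,"grip":0.8},{"dx":14,"dy":1,"dz":-170,"ax":0,"ay":0,"az":0,"grip":0.8},{"dx":14,"dy":1,"dz":-195,"ax":0,"ay":0,"az":0,"grip":0.7},{"dx":14,"dy":1,"dz":-202,"ax":0,"ay":0,"az":0,"grip":0.6},{"dx":14,"dy":1,"dz":-203,"ax":0,"ay":0,"az":0,"grip":0.5},{"dx":14,"dy":1,"dz":-203,"ax":0,"ay":0,"az":0,"grip":0.5}]' 20
python3 -m pendant '[{"dx":0,"dy":0,"dz":0,"ax":0,"ay":0,"az":0,"grip":0.3},{"dx":0,"dy":0,"dz":0,"ax":0,"ay":0,"az":0,"grip":0.2},{"dx":0,"dy":0,"dz":0,"ax":0,"ay":0,"az":0,"grip":0.2},{"dx":0,"dy":0,"dz":0,"ax":0,"ay":0,"az":0,"grip":0.2}]'
```

```text
time_s: 7.85
position: [0.4498, 0.0202, 0.0297]
orientation: [2.333, 2.102, 0.002]
force: [0.2, -0.1, -0.1]
gripper_width: 0.044
time_s: 8.35
position: [0.4495, 0.0206, 0.0294]
orientation: [2.333, 2.103, 0.001]
force: [-1.6, -0.6, 6.5]
gripper_width: 0.0296
```

```bash
python3 -m pendant '[{"dx":0,"dy":0,"dz":25,"ax":0,"ay":0,"az":0,"grip":0.2},{"dx":0,"dy":0,"dz":75,"ax":0,"ay":0,"az":0,"grip":0.2},{"dx":-2,"dy":-50,"dz":100,"ax":0,"ay":0,"az":0.04,"grip":0.2},{"dx":-5,"dy":-110,"dz":100,"ax":0,"ay":0,"az":0.08,"grip":0.2},{"dx":-10,"dy":-165,"dz":100,"ax":0,"ay":0,"az":0.12,"grip":0.2},{"dx":-13,"dy":-220,"dz":100,"ax":0,"ay":0,"az":0.16,"grip":0.2},{"dx":-16,"dy":-275,"dz":100,"ax":0,"ay":0,"az":0.2,"grip":0.2},{"dx":-18,"dy":-330,"dz":100,"ax":0,"ay":0,"az":0.24,"grip":0.2}]'
python3 -m pendant '[{"dx":-2,"dy":-45,"dz":0,"ax":0,"ay":0,"az":0.03,"grip":0.2},{"dx":-2,"dy":-72,"dz":0,"ax":0,"ay":0,"az":0.03,"grip":0.2},{"dx":-2,"dy":-72,"dz":0,"ax":0,"ay":0,"az":0.03,"grip":0.2},{"dx":-2,"dy":-72,"dz":0,"ax":0,"ay":0,"az":0.03,"grip":0.2}]'
python3 - <<'E'
from h import *
im=capture("wrist");s=get_state();print(s["position"])
crop(im,0,0,512,384,1.5,"pics/w5.png")
E
```

```text
time_s: 9.35
position: [0.4307, -0.3111, 0.1287]
orientation: [-2.064, -2.368, -0.0]
force: [0.5, 0.3, -0.7]
gripper_width: 0.0295
time_s: 9.85
position: [0.4292, -0.3803, 0.1285]
orientation: [-2.028, -2.398, -0.001]
force: [0.2, 0.3, -0.7]
gripper_width: 0.0298
[ 0.42931702 -0.38017576  0.12871306]
```

View pics/w5.png

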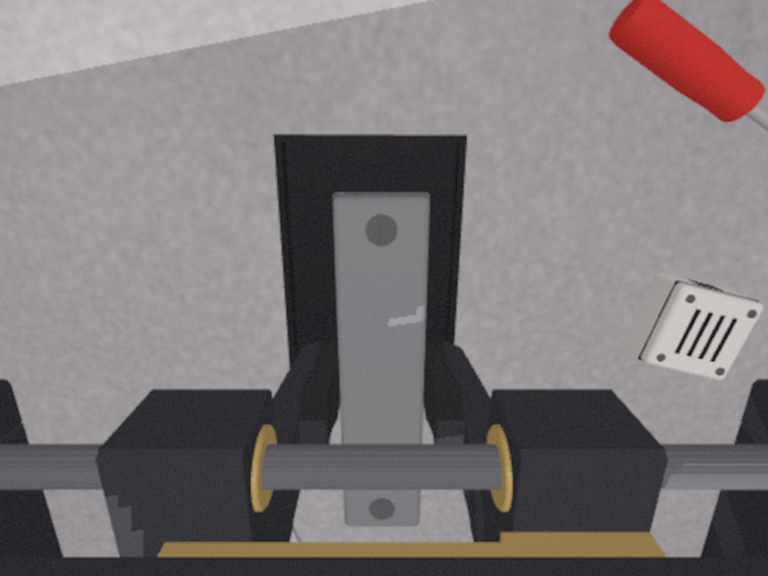

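```bash
python3 - <<'E'
from h import *
m=camera_model("wrist");print(get_state()["position"])
a=pt(m,275/1.5,135/1.5,.015);b=pt(m,466/1.5,135/1.5,.015);print(a,b,np.linalg.norm(a-b))
n=np.cross((b-a)/np.linalg.norm(b-a),[0,0,1]);print((a+b)/2+n*.084,(a+b)/2-n*.084)
E
```

```text
[ 0.42931702 -0.38017576  0.12871306]
[ 0.35832778 -0.45097707  0.015     ] [ 0.34056329 -0.34631204  0.015     ] 0.10616189111398604
[ 0.43226116 -0.38458851  0.015     ] [ 0.26662991 -0.41270061  0.015     ]
```

```bash
python3 -m pendant '[{"dx":2,"dy":-4,"dz":-50,"ax":0,"ay":0,"az":0,"grip":0.2},{"dx":2,"dy":-4,"dz":-95,"ax":0,"ay":0,"az":0,"grip":0.2},{"dx":2,"dy":-4,"dz":-112,"ax":0,"ay":0,"az":0,"grip":0.2},{"dx":2,"dy":-4,"dz":-117,"ax":0,"ay":0,"az":0,"grip":0.2},{"dx":2,"dy":-4,"dz":-119,"ax":0,"ay":0,"az":0,"grip":0.2},{"dx":2,"dy":-4,"dz":-119,"ax":0,"ay":0,"az":0,"grip":0.2}]'
python3 -m pendant '[{"dx":0,"dy":0,"dz":0,"ax":0,"ay":0,"az":0,"grip":0.45},{"dx":0,"dy":0,"dz":0,"ax":0,"ay":0,"az":0,"grip":0.5},{"dx":0,"dy":0,"dz":0,"ax":0,"ay":0,"az":0,"grip":0.5},{"dx":0,"dy":0,"dz":60,"ax":0,"ay":0,"az":0,"grip":0.5},{"dx":0,"dy":0,"dz":120,"ax":0,"ay":0,"az":0,"grip":0.8},{"dx":0,"dy":0,"dz":150,"ax":0,"ay":0,"az":0,"grip":1},{"dx":0,"dy":0,"dz":150,"ax":0,"ay":0,"az":0,"grip":1}]'
python3 - <<'E'
from h import *
im=capture("wrist");s=get_state();print(s["position"])
crop(im,0,0,512,384,1.5,"pics/w6.png")
E
```

```text
time_s: 10.65
position: [0.4316, -0.3858, 0.011]
orientation: [2.028, 2.397, -0.001]
force: [-0.2, 0.3, -0.5]
gripper_width: 0.0295
time_s: 11.52
position: [0.4317, -0.3861, 0.162]
orientation: [2.026, 2.395, -0.002]
force: [-0.2, 0.3, -0.2]
gripper_width: 0.0719
[ 0.43120278 -0.3854123   0.15993847]
```

View pics/w6.png

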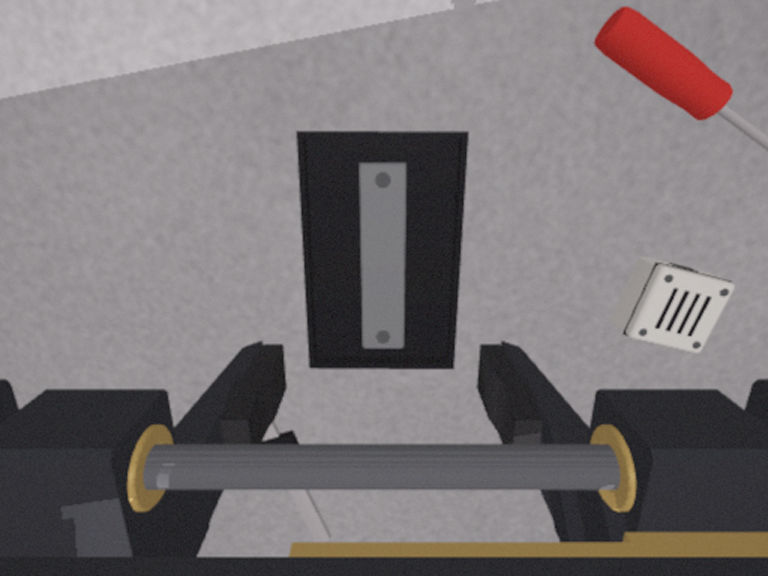

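The bar lies in the middle of the tray. Next comes the small housing.

```bash
python3 -m pendant '[{"dx":0,"dy":50,"dz":30,"ax":0,"ay":0,"az":-0.1,"grip":1},{"dx":0,"dy":110,"dz":60,"ax":0,"ay":0,"az":-0.2,"grip":1},{"dx":0,"dy":165,"dz":60,"ax":0,"ay":0,"az":-0.244,"grip":1},{"dx":-1,"dy":206,"dz":60,"ax":0,"ay":0,"az":-0.244,"grip":1},{"dx":-1,"dy":206,"dz":60,"ax":0,"ay":0,"az":-0.244,"grip":1},{"dx":-1,"dy":206,"dz":60,"ax":0,"ay":0,"az":-0.244,"grip":1}]'
python3 - <<'E'
from h import *
m=camera_model("wrist");im=capture("wrist");s=get_state();print(s["position"])
crop(im,205,115,290,220,7,"pics/w7z.png")
E
```

```text
time_s: 12.32
position: [0.4301, -0.1799, 0.2189]
orientation: [-2.305, -2.132, 0.001]
force: [0.8, -0.1, 0.4]
gripper_width: 0.0883
[ 0.43007006 -0.18020065  0.21897794]
```

View pics/w7z.png

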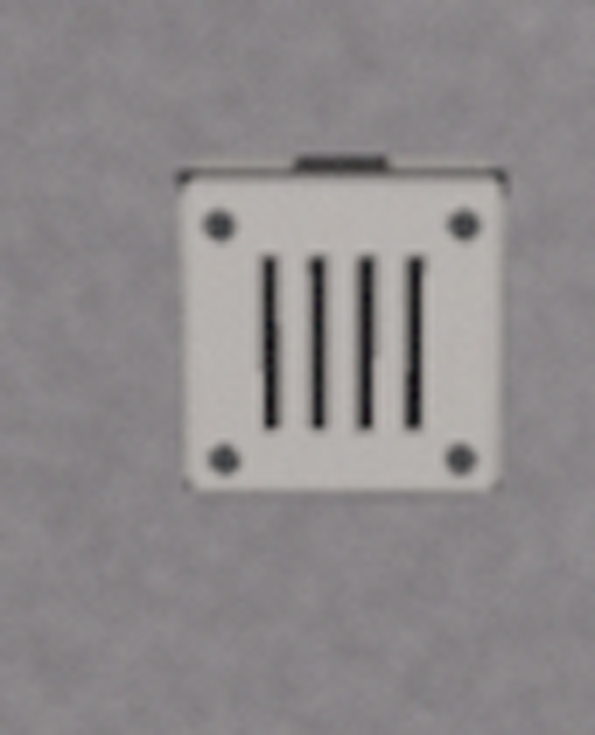

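```bash
python3 - <<'E'
from h import *
m=camera_model("wrist")
f=lambda p,z:pt(m,(p[0]+.5)/7-.5+205,(p[1]+.5)/7-.5+115,z)[:2]
w=np.array([f(p,.03) for p in [(220,225),(464,225),(461,459),(224,459)]]);print(w.mean(0),np.linalg.norm(np.diff(w,axis=0),axis=1),get_state()["position"])
E
```

```text
[ 0.42971154 -0.1799247 ] [0.03980557 0.0399214  0.04010516] [ 0.43007006 -0.18020065  0.21897794]
```

```bash
python3 -m pendant '[{"dx":0,"dy":0,"dz":-60,"ax":0,"ay":0,"az":0,"grip":1},{"dx":0,"dy":0,"dz":-120,"ax":0,"ay":0,"az":0,"grip":1},{"dx":0,"dy":0,"dz":-175,"ax":0,"ay":0,"az":0,"grip":1},{"dx":0,"dy":0,"dz":-203,"ax":0,"ay":0,"az":0,"grip":0.8},{"dx":0,"dy":0,"dz":-210,"ax":0,"ay":0,"az":0,"grip":0.7},{"dx":0,"dy":0,"dz":-210,"ax":0,"ay":0,"az":0,"grip":0.7}]' 15
python3 -m pendant '[{"dx":0,"dy":0,"dz":0,"ax":0,"ay":0,"az":0,"grip":0.5},{"dx":0,"dy":0,"dz":0,"ax":0,"ay":0,"az":0,"grip":0.45},{"dx":0,"dy":0,"dz":0,"ax":0,"ay":0,"az":0,"grip":0.45},{"dx":0,"dy":0,"dz":0,"ax":0,"ay":0,"az":0,"grip":0.45}]'
```

```text
time_s: 13.12
position: [0.4303, -0.18, 0.01]
orientation: [2.307, 2.132, 0.0]
force: [1.0, -0.5, -0.5]
gripper_width: 0.0621
time_s: 13.62
position: [0.4308, -0.18, 0.0108]
orientation: [2.304, 2.132, 0.0]
force: [-1.2, -1.6, 7.3]
gripper_width: 0.0544
```

```bash
python3 -m pendant '[{"dx":0,"dy":0,"dz":40,"ax":0,"ay":0,"az":0,"grip":0.45},{"dx":3,"dy":30,"dz":80,"ax":0,"ay":0,"az":0.037,"grip":0.45},{"dx":6,"dy":85,"dz":80,"ax":0,"ay":0,"az":0.037,"grip":0.45},{"dx":9,"dy":140,"dz":80,"ax":0,"ay":0,"az":0.037,"grip":0.45},{"dx":9,"dy":185,"dz":80,"ax":0,"ay":0,"az":0.037,"grip":0.45},{"dx":9,"dy":200,"dz":80,"ax":0,"ay":0,"az":0.037,"grip":0.45},{"dx":9,"dy":200,"dz":80,"ax":0,"ay":0,"az":0.037,"grip":0.45}]'
python3 - <<'E'
from h import *
m=camera_model("wrist");im=capture("wrist");s=get_state();print(s["position"])
crop(im,0,0,512,384,1.5,"pics/w8.png")
E
```

```text
time_s: 14.5
position: [0.4393, 0.0207, 0.09]
orientation: [2.264, 2.177, 0.0]
force: [0.3, -0.5, -0.9]
gripper_width: 0.0543
[0.43938604 0.01998289 0.08992939]
```

View pics/w8.png

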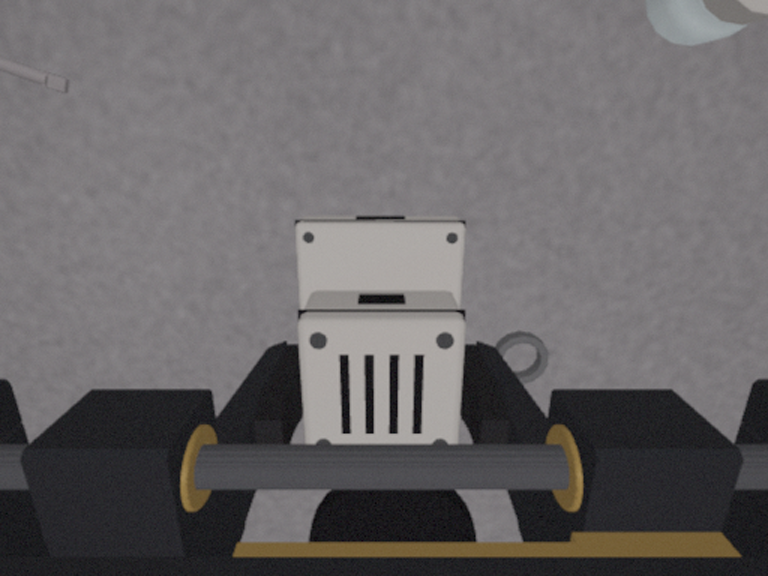

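```bash
python3 -m pendant '[{"dx":0,"dy":0,"dz":-30,"ax":0,"ay":0,"az":0,"grip":0.45},{"dx":0,"dy":0,"dz":-48,"ax":0,"ay":0,"az":0,"grip":0.45},{"dx":0,"dy":0,"dz":-54,"ax":0,"ay":0,"az":0,"grip":0.45},{"dx":0,"dy":0,"dz":-55,"ax":0,"ay":0,"az":0,"grip":0.45},{"dx":0,"dy":0,"dz":-55,"ax":0,"ay":0,"az":0,"grip":0.45},{"dx":0,"dy":0,"dz":-55,"ax":0,"ay":0,"az":0,"grip":0.65},{"dx":0,"dy":0,"dz":-55,"ax":0,"ay":0,"az":0,"grip":0.9},{"dx":0,"dy":0,"dz":-55,"ax":0,"ay":0,"az":0,"grip":1}]'
python3 -m pendant '[{"dx":0,"dy":0,"dz":50,"ax":0,"ay":0,"az":0,"grip":1},{"dx":0,"dy":0,"dz":110,"ax":0,"ay":0,"az":0,"grip":1},{"dx":0,"dy":0,"dz":170,"ax":0,"ay":0,"az":0,"grip":1},{"dx":0,"dy":0,"dz":190,"ax":0,"ay":0,"az":0,"grip":1},{"dx":0,"dy":0,"dz":190,"ax":0,"ay":0,"az":0,"grip":1}]'
python3 - <<'E'
from h import *
m=camera_model("wrist");im=capture("wrist");s=get_state();print(s["position"])
crop(im,205,115,290,220,7,"pics/w9z.png")
t=capture("top");cv2.imwrite("pics/top9.png",t[:,:,::-1])
E
```

```text
time_s: 15.55
position: [0.4392, 0.0206, 0.0349]
orientation: [2.266, 2.176, 0.0]
force: [-0.5, -0.7, 0.3]
gripper_width: 0.075
time_s: 16.18
position: [0.4396, 0.0206, 0.2257]
orientation: [2.264, 2.174, 0.002]
force: [0.6, -0.8, -0.7]
gripper_width: 0.0885
[0.43901515 0.02066081 0.22439106]
```

View pics/w9z.png

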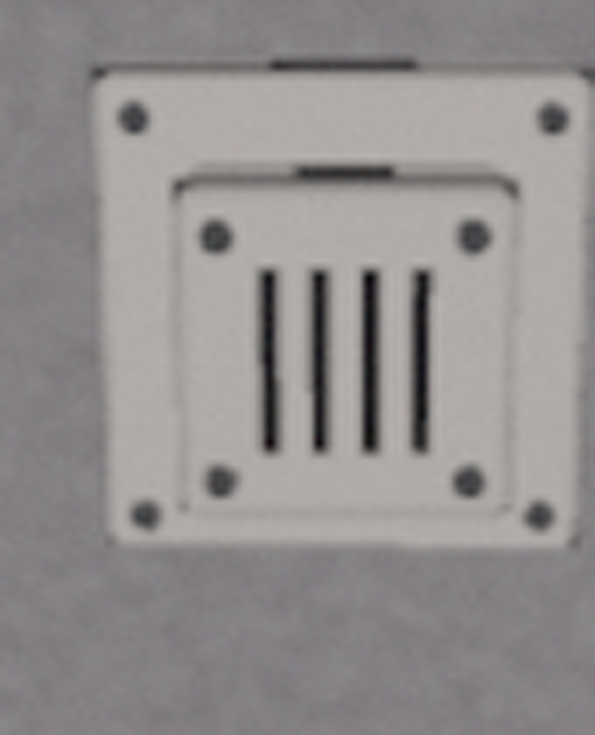

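```bash
python3 - <<'E'
from h import *
m=camera_model("wrist")
f=lambda p,z:pt(m,(p[0]+.5)/7-.5+205,(p[1]+.5)/7-.5+115,z)[:2]
for P,z in(([(216,237),(475,237),(470,482),(221,482)],.054),([(133,118),(553,118),(540,516),(146,516)],.024)):
    w=np.array([f(p,z) for p in P]);print(w.mean(0),np.linalg.norm(np.diff(w,axis=0),axis=1))
t=cv2.imread("pics/top0.png")[:,:,::-1];mt=camera_model("top")
crop(t,285,130,345,190,8,"pics/gear.png");crop(t,155,130,215,190,8,"pics/brk.png")
E
```

```text
[0.43640016 0.02158406] [0.03988957 0.03959834 0.0398496 ]
[0.43723826 0.0211376 ] [0.06957377 0.06956747 0.06943699]
```

View pics/gear.png

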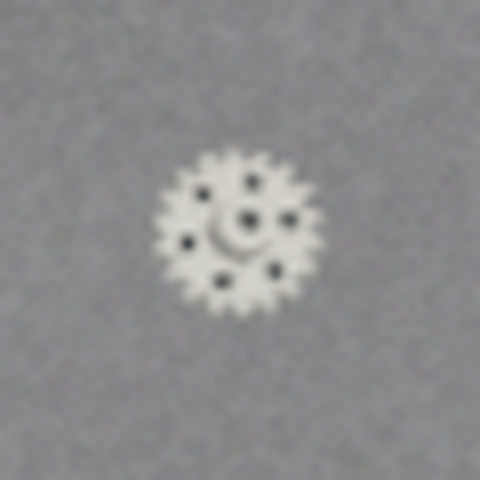

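View pics/brk.png

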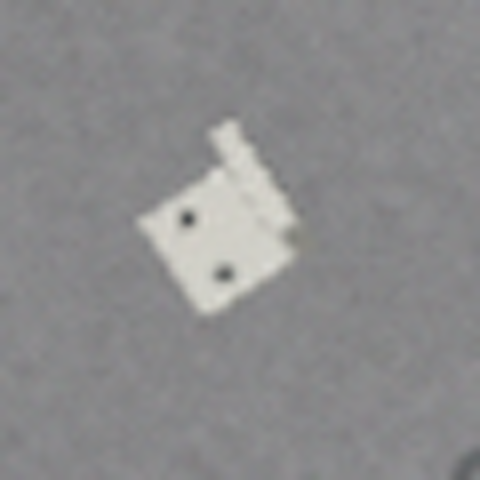

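```bash
python3 -m pendant '[{"dx":30,"dy":-50,"dz":0,"ax":0,"ay":0,"az":0,"grip":1},{"dx":60,"dy":-100,"dz":0,"ax":0,"ay":0,"az":0,"grip":1},{"dx":90,"dy":-150,"dz":0,"ax":0,"ay":0,"az":0,"grip":1},{"dx":120,"dy":-200,"dz":0,"ax":0,"ay":0,"az":0,"grip":1},{"dx":130,"dy":-217,"dz":0,"ax":0,"ay":0,"az":0,"grip":1},{"dx":130,"dy":-217,"dz":0,"ax":0,"ay":0,"az":0,"grip":1},{"dx":130,"dy":-217,"dz":0,"ax":0,"ay":0,"az":0,"grip":1}]'
python3 - <<'E'
from h import *
m=camera_model("wrist");im=capture("wrist");s=get_state();print(s["position"],s["orientation"])
cv2.imwrite("pics/w10.png",im[:,:,::-1])
crop(im,205,115,290,220,7,"pics/w10z.png")
E
```

```text
time_s: 17.15
position: [0.5687, -0.1954, 0.224]
orientation: [-2.264, -2.175, 0.001]
force: [0.0, 0.3, 0.3]
gripper_width: 0.0882
[ 0.56876852 -0.19526215  0.22444199] [-2.26450994e+00 -2.17609375e+00  3.03238252e-04]
```

View pics/w10z.png

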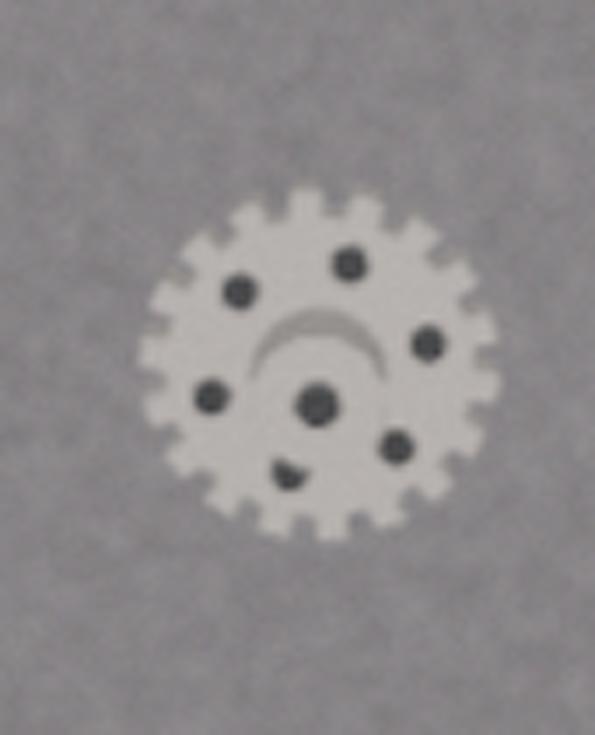

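Gear hub hole is at crop (317,405). I also take the disc contour for a cross-check.

```bash
python3 - <<'E'
from h import *
m=camera_model("wrist")
f=lambda p,z:pt(m,(p[0]+.5)/7-.5+205,(p[1]+.5)/7-.5+115,z)
print("hub",f((317,405),.035),get_state()["position"])
im=cv2.imread("pics/w10.png");g=cv2.GaussianBlur(cv2.cvtColor(im,6),(3,3),0)
s=np.zeros_like(g);s[115:220,205:290]=g[115:220,205:290]>150
c=max(cnts(s),key=cv2.contourArea)
w=np.array([pt(m,*p,.012)[:2] for p in c[:,0]],np.float32);print("disc",cv2.minEnclosingCircle(w))
E
```

```text
hub [ 0.57892258 -0.19962284  0.035     ] [ 0.56876852 -0.19526215  0.22444199]
disc ((0.578842282295227, -0.19936998188495636), 0.03273644298315048)
```

```bash
python3 -m pendant '[{"dx":10,"dy":-4.5,"dz":-60,"ax":0,"ay":0,"az":0,"grip":0.8},{"dx":10,"dy":-4.5,"dz":-120,"ax":0,"ay":0,"az":0,"grip":0.7},{"dx":10,"dy":-4.5,"dz":-175,"ax":0,"ay":0,"az":0,"grip":0.6},{"dx":10,"dy":-4.5,"dz":-200,"ax":0,"ay":0,"az":0,"grip":0.5},{"dx":10,"dy":-4.5,"dz":-206,"ax":0,"ay":0,"az":0,"grip":0.5},{"dx":10,"dy":-4.5,"dz":-206,"ax":0,"ay":0,"az":0,"grip":0.5}]' 15
python3 -m pendant '[{"dx":0,"dy":0,"dz":0,"ax":0,"ay":0,"az":0,"grip":0.3},{"dx":0,"dy":0,"dz":0,"ax":0,"ay":0,"az":0,"grip":0.2},{"dx":0,"dy":0,"dz":0,"ax":0,"ay":0,"az":0,"grip":0.15},{"dx":0,"dy":0,"dz":0,"ax":0,"ay":0,"az":0,"grip":0.15}]'
```

```text
time_s: 17.95
position: [0.5795, -0.2006, 0.0198]
orientation: [2.265, 2.175, 0.001]
force: [-0.3, 0.3, 0.3]
gripper_width: 0.044
time_s: 18.45
position: [0.5795, -0.201, 0.0197]
orientation: [2.265, 2.175, 0.001]
force: [-1.3, 0.5, 6.2]
gripper_width: 0.0235
```

```bash
python3 -m pendant '[{"dx":0,"dy":0,"dz":40,"ax":0,"ay":0,"az":0,"grip":0.15},{"dx":5,"dy":40,"dz":80,"ax":0,"ay":0,"az":0,"grip":0.15},{"dx":15,"dy":95,"dz":80,"ax":0,"ay":0,"az":0,"grip":0.15},{"dx":25,"dy":150,"dz":80,"ax":0,"ay":0,"az":0,"grip":0.15},{"dx":35,"dy":200,"dz":80,"ax":0,"ay":0,"az":0,"grip":0.15},{"dx":35,"dy":221,"dz":80,"ax":0,"ay":0,"az":0,"grip":0.15},{"dx":35,"dy":221,"dz":80,"ax":0,"ay":0,"az":0,"grip":0.15}]'
python3 - <<'E'
from h import *
m=camera_model("wrist");im=capture("wrist");s=get_state();print(s["position"],s["gripper_width"])
crop(im,0,0,512,384,1.5,"pics/w11.png")
E
```

```text
time_s: 19.32
position: [0.6139, 0.0206, 0.0986]
orientation: [-2.264, -2.177, 0.001]
force: [0.1, -0.5, -0.6]
gripper_width: 0.0235
[0.61401612 0.01935177 0.09870182] 0.023638780001947326
```

View pics/w11.png

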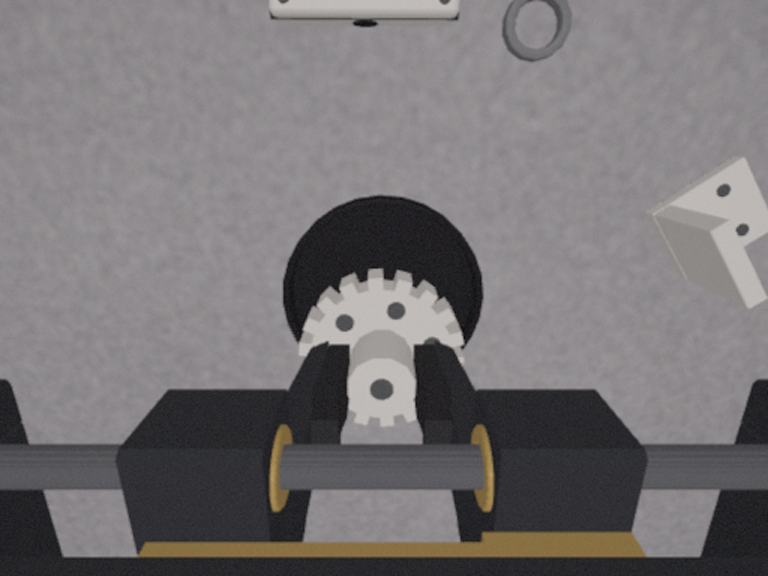

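```bash
python3 -m pendant '[{"dx":0,"dy":0,"dz":-45,"ax":0,"ay":0,"az":0,"grip":0.15},{"dx":0,"dy":0,"dz":-67,"ax":0,"ay":0,"az":0,"grip":0.15},{"dx":0,"dy":0,"dz":-74,"ax":0,"ay":0,"az":0,"grip":0.15},{"dx":0,"dy":0,"dz":-75,"ax":0,"ay":0,"az":0,"grip":0.15},{"dx":0,"dy":0,"dz":-75,"ax":0,"ay":0,"az":0,"grip":0.15},{"dx":0,"dy":0,"dz":-75,"ax":0,"ay":0,"az":0,"grip":0.4},{"dx":0,"dy":0,"dz":-75,"ax":0,"ay":0,"az":0,"grip":0.45},{"dx":0,"dy":0,"dz":-75,"ax":0,"ay":0,"az":0,"grip":0.45}]'
python3 -m pendant '[{"dx":0,"dy":0,"dz":50,"ax":0,"ay":0,"az":0,"grip":0.5},{"dx":0,"dy":0,"dz":110,"ax":0,"ay":0,"az":0,"grip":0.8},{"dx":-20,"dy":50,"dz":160,"ax":0,"ay":0,"az":-0.1,"grip":1},{"dx":-30,"dy":110,"dz":190,"ax":0,"ay":0,"az":-0.3,"grip":1},{"dx":-35,"dy":165,"dz":190,"ax":0,"ay":0,"az":-0.5,"grip":1},{"dx":-35,"dy":177,"dz":190,"ax":0,"ay":0,"az":-0.7,"grip":1},{"dx":-35,"dy":177,"dz":190,"ax":0,"ay":0,"az":-0.8,"grip":1},{"dx":-35,"dy":177,"dz":190,"ax":0,"ay":0,"az":-0.8,"grip":1}]'
python3 - <<'E'
from h import *
m=camera_model("wrist");im=capture("wrist");s=get_state();print(s["position"],s["orientation"],s["qpos"])
cv2.imwrite("pics/w12.png",im[:,:,::-1])
crop(im,0,0,512,384,1.5,"pics/w12b.png")
E
```

```text
time_s: 20.38
position: [0.6142, 0.0202, 0.0239]
orientation: [2.266, 2.176, 0.0]
force: [-0.5, -0.1, -0.6]
gripper_width: 0.0397
time_s: 21.38
position: [0.5791, 0.1974, 0.2138]
orientation: [-2.934, -1.124, 0.0]
force: [-0.3, -0.2, 0.0]
gripper_width: 0.0881
[0.57914293 0.19704198 0.21377   ] [-2.93289164e+00 -1.12592522e+00  1.93239175e-04] [ 1.36677645e-01  5.23902844e-01  1.25343222e+00 -2.17711269e-05
  1.36437894e+00 -5.96411809e-01]
```

View pics/w12b.png

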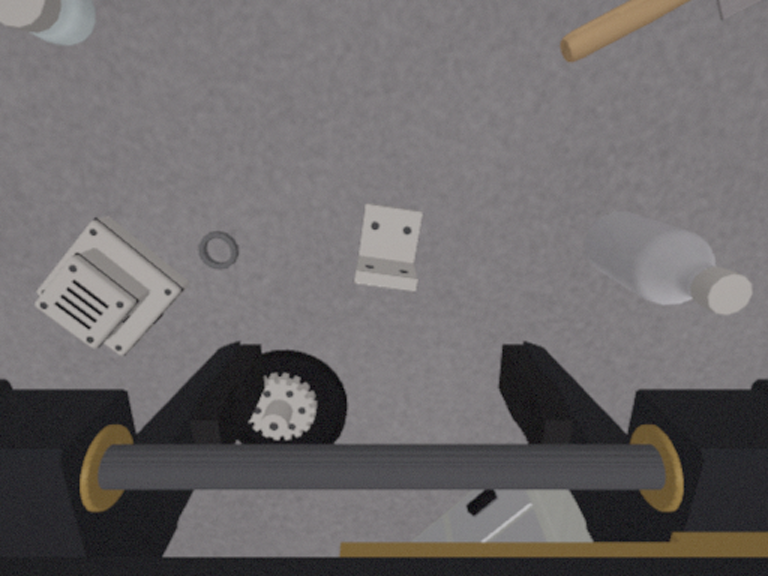

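```bash
python3 - <<'E'
from h import *
im=cv2.imread("pics/w12.png")[:,:,::-1]
crop(im,225,125,295,205,7,"pics/w12z.png")
E
```

```text
(no output)
```

View pics/w12z.png

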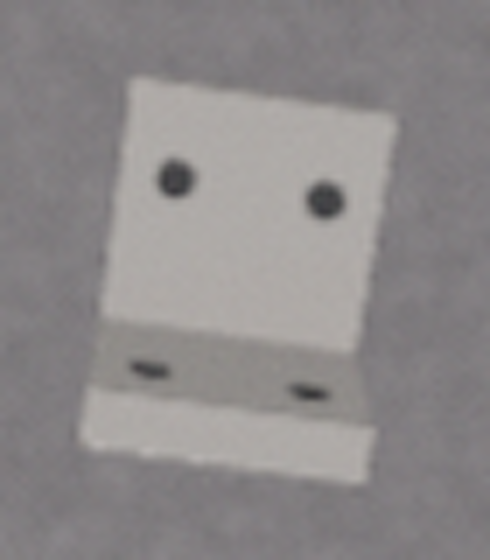

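```bash
python3 - <<'E'
from h import *
m=camera_model("wrist")
f=lambda p,z:pt(m,(p[0]+.5)/7-.5+225,(p[1]+.5)/7-.5+125,z)[:2]
for P,z in(([(88,387),(377,427),(367,484),(80,447)],.052),([(131,77),(398,115),(357,352),(101,320)],.008)):
    w=np.array([f(p,z) for p in P]);print(w,w.mean(0),np.linalg.norm(np.diff(w,axis=0),axis=1),[np.degrees(np.arctan2(*d[::-1])) for d in np.diff(w,axis=0)])
s=get_state();print(s["position"])
E
```

```text
[[0.57280627 0.17675158]
 [0.61066062 0.20208833]
 [0.61601471 0.19416807]
 [0.57833628 0.16848552]] [0.59445447 0.18537337] [0.04555109 0.00956017 0.04559887] [np.float64(33.795266527286714), np.float64(-55.94131697278026), np.float64(-145.7206878216887)]
[[0.54928856 0.21127472]
 [0.58730684 0.23689323]
 [0.61095225 0.20171356]
 [0.5735201  0.17582428]] [0.58026694 0.20642645] [0.04584428 0.04238767 0.04551286] [np.float64(33.973939062989636), np.float64(-56.09365917289944), np.float64(-145.33102773538351)]
[0.57914293 0.19704198 0.21377   ]
```

```bash
python3 -m pendant '[{"dx":15,"dy":-11.5,"dz":-10,"ax":0,"ay":0,"az":0.18,"grip":1},{"dx":15,"dy":-11.5,"dz":-20,"ax":0,"ay":0,"az":0.36,"grip":1},{"dx":15,"dy":-11.5,"dz":-30,"ax":0,"ay":0,"az":0.54,"grip":1},{"dx":15,"dy":-11.5,"dz":-40,"ax":0,"ay":0,"az":0.72,"grip":1},{"dx":15,"dy":-11.5,"dz":-50,"ax":0,"ay":0,"az":0.9,"grip":1},{"dx":15,"dy":-11.5,"dz":-60,"ax":0,"ay":0,"az":1.08,"grip":1},{"dx":15,"dy":-11.5,"dz":-70,"ax":0,"ay":0,"az":1.26,"grip":1},{"dx":15,"dy":-11.5,"dz":-80,"ax":0,"ay":0,"az":1.431,"grip":1}]' 15
python3 -m pendant '[{"dx":0,"dy":0,"dz":0,"ax":0,"ay":0,"az":0,"grip":0.7},{"dx":0,"dy":0,"dz":0,"ax":0,"ay":0,"az":0,"grip":0.5}]'
python3 - <<'E'
from h import *
m=camera_model("wrist");im=capture("wrist");s=get_state();print(s["position"],s["orientation"],s["qpos"])
crop(im,0,0,512,384,1.5,"pics/w13.png")
E
```

```text
time_s: 22.42
position: [0.5943, 0.1851, 0.1335]
orientation: [-1.468, -2.778, 0.0]
force: [0.5, 0.5, 0.2]
gripper_width: 0.0882
time_s: 22.68
position: [0.5944, 0.1854, 0.1343]
orientation: [1.482, 2.769, 0.001]
force: [0.3, 0.3, -0.1]
gripper_width: 0.0703
[0.59442193 0.18548926 0.13434957] [1.48176234e+00 2.76945201e+00 7.42774741e-04] [ 1.14595121e-01  6.16103641e-01  1.31678627e+00  1.64033159e-05
  1.20789437e+00 -2.04443609e+00]
```

View pics/w13.png

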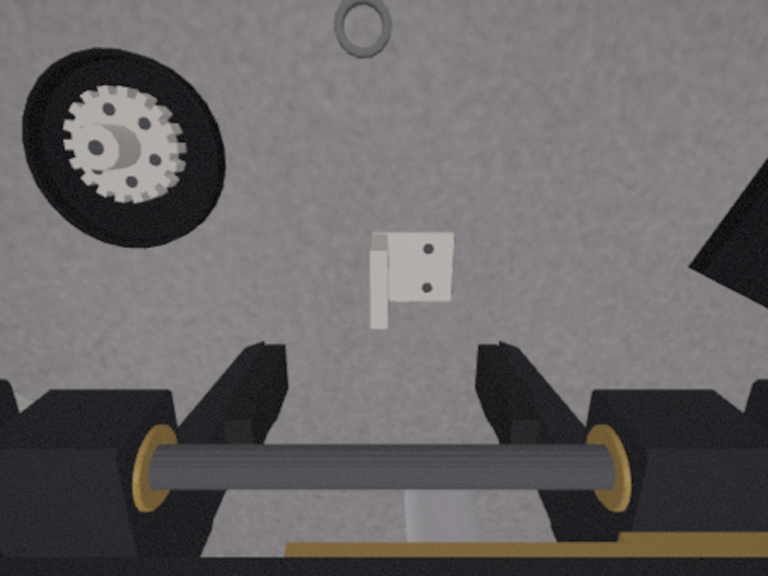

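```bash
python3 -m pendant '[{"dx":0,"dy":0,"dz":-50,"ax":0,"ay":0,"az":0,"grip":0.5},{"dx":0,"dy":0,"dz":-95,"ax":0,"ay":0,"az":0,"grip":0.5},{"dx":0,"dy":0,"dz":-111,"ax":0,"ay":0,"az":0,"grip":0.5},{"dx":0,"dy":0,"dz":-114,"ax":0,"ay":0,"az":0,"grip":0.4},{"dx":0,"dy":0,"dz":-114,"ax":0,"ay":0,"az":0,"grip":0.2},{"dx":0,"dy":0,"dz":-114,"ax":0,"ay":0,"az":0,"grip":0.05},{"dx":0,"dy":0,"dz":-114,"ax":0,"ay":0,"az":0,"grip":0.03},{"dx":0,"dy":0,"dz":-114,"ax":0,"ay":0,"az":0,"grip":0.03}]'
python3 -m pendant '[{"dx":0,"dy":0,"dz":0,"ax":0,"ay":0,"az":0,"grip":0.03},{"dx":0,"dy":0,"dz":0,"ax":0,"ay":0,"az":0,"grip":0.03}]'
```

```text
time_s: 23.72
position: [0.5947, 0.1857, 0.0209]
orientation: [1.479, 2.77, 0.001]
force: [-1.3, -0.6, 6.8]
gripper_width: 0.01
time_s: 23.98
position: [0.5947, 0.1857, 0.0208]
orientation: [1.479, 2.77, 0.001]
force: [-1.5, -0.0, 5.6]
gripper_width: 0.0097
```

```bash
python3 -m pendant '[{"dx":0,"dy":0,"dz":40,"ax":0,"ay":0,"az":0,"grip":0.03},{"dx":-25,"dy":25,"dz":75,"ax":0,"ay":0,"az":-0.1,"grip":0.03},{"dx":-65,"dy":68,"dz":75,"ax":0,"ay":0,"az":-0.2,"grip":0.03},{"dx":-105,"dy":112,"dz":75,"ax":0,"ay":0,"az":-0.3,"grip":0.03},{"dx":-140,"dy":155,"dz":75,"ax":0,"ay":0,"az":-0.4,"grip":0.03},{"dx":-166,"dy":186,"dz":75,"ax":0,"ay":0,"az":-0.445,"grip":0.03},{"dx":-166,"dy":186,"dz":75,"ax":0,"ay":0,"az":-0.445,"grip":0.03},{"dx":-166,"dy":186,"dz":75,"ax":0,"ay":0,"az":-0.445,"grip":0.03}]'
python3 - <<'E'
from h import *
m=camera_model("wrist");im=capture("wrist");s=get_state();print(s["position"],s["orientation"])
crop(im,0,0,512,384,1.5,"pics/w14.png")
E
```

```text
time_s: 24.98
position: [0.4286, 0.3712, 0.0948]
orientation: [2.054, 2.377, 0.0]
force: [-0.1, -0.2, -0.3]
gripper_width: 0.0099
[0.42891575 0.37084657 0.09476555] [ 2.05509662e+00  2.37589929e+00 -1.02094005e-04]
```

View pics/w14.png

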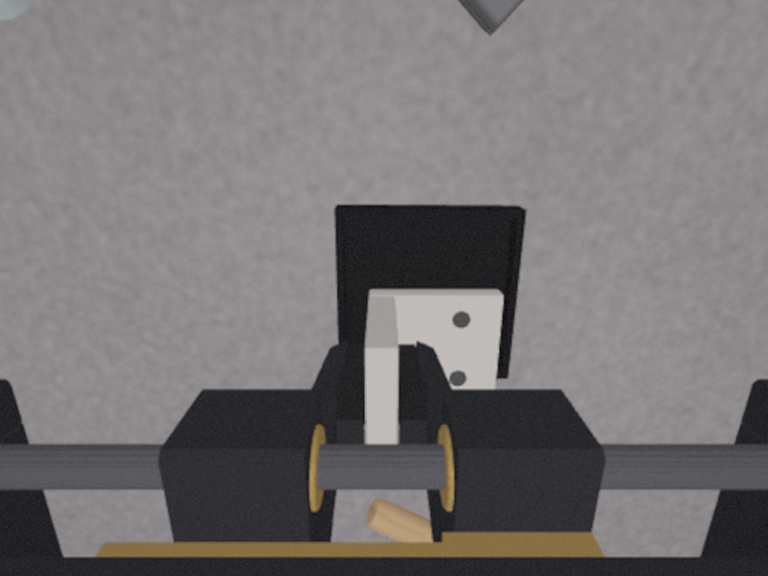

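```bash
python3 - <<'E'
from h import *
m=camera_model("wrist");print(get_state()["position"])
a=pt(m,336/1.5,206/1.5,.015);b=pt(m,524/1.5,208/1.5,.015);d=(b-a)/np.linalg.norm(b-a);n=np.cross(d,[0,0,1]);print(np.linalg.norm(a-b),np.degrees(np.arctan2(d[1],d[0])),(a+b)/2+n*.049)
E
```

```text
[0.42891575 0.37084657 0.09476555]
0.09549079785741209 97.7322575937846 [0.42700725 0.39612891 0.015     ]
```

```bash
python3 -m pendant '[{"dx":-1,"dy":2,"dz":-45,"ax":0,"ay":0,"az":0,"grip":0.03},{"dx":-1,"dy":2,"dz":-63,"ax":0,"ay":0,"az":0,"grip":0.03},{"dx":-1,"dy":2,"dz":-69,"ax":0,"ay":0,"az":0,"grip":0.03},{"dx":-1,"dy":2,"dz":-70,"ax":0,"ay":0,"az":0,"grip":0.03},{"dx":-1,"dy":2,"dz":-70,"ax":0,"ay":0,"az":0,"grip":0.03},{"dx":-1,"dy":2,"dz":-70,"ax":0,"ay":0,"az":0,"grip":0.2},{"dx":-1,"dy":2,"dz":-70,"ax":0,"ay":0,"az":0,"grip":0.4},{"dx":-1,"dy":2,"dz":-70,"ax":0,"ay":0,"az":0,"grip":0.4}]'
python3 -m pendant '[{"dx":0,"dy":0,"dz":50,"ax":0,"ay":0,"az":0,"grip":0.4},{"dx":0,"dy":0,"dz":110,"ax":0,"ay":0,"az":0,"grip":0.7},{"dx":0,"dy":0,"dz":170,"ax":0,"ay":0,"az":0,"grip":1},{"dx":0,"dy":0,"dz":200,"ax":0,"ay":0,"az":0,"grip":1},{"dx":0,"dy":0,"dz":200,"ax":0,"ay":0,"az":0,"grip":1}]'
python3 - <<'E'
from h import *
im=capture("wrist");print(get_state()["position"])
cv2.imwrite("pics/w15.png",im[:,:,::-1]);crop(im,0,0,512,384,1.5,"pics/w15b.png")
crop(capture("top"),95,130,415,300,2.5,"pics/top15.png");crop(capture("scene"),60,90,400,290,2.3,"pics/sc15.png")
E
```

```text
time_s: 26.02
position: [0.4272, 0.3737, 0.025]
orientation: [2.054, 2.377, 0.0]
force: [-1.0, -0.1, -0.1]
gripper_width: 0.0345
time_s: 26.65
position: [0.4278, 0.374, 0.2269]
orientation: [2.053, 2.376, 0.007]
force: [0.3, -0.2, -1.1]
gripper_width: 0.0736
[0.42717917 0.37363398 0.22487847]
```

View pics/w15b.png

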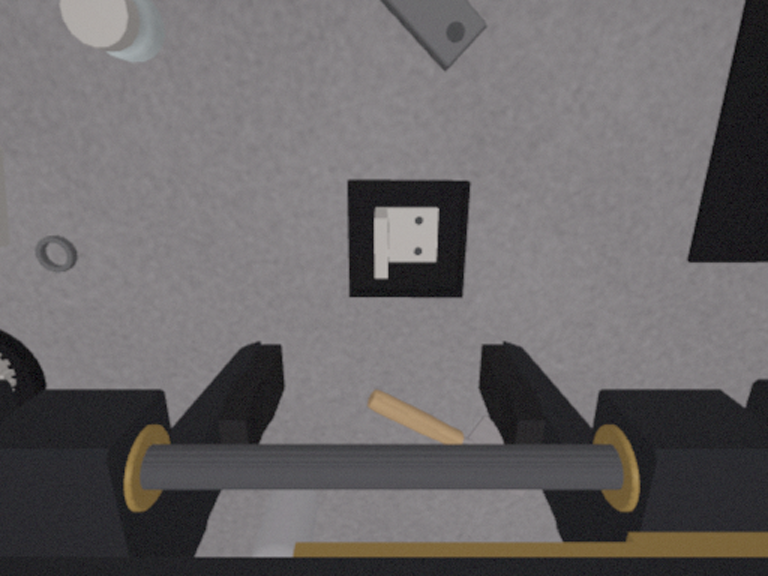

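View pics/top15.png

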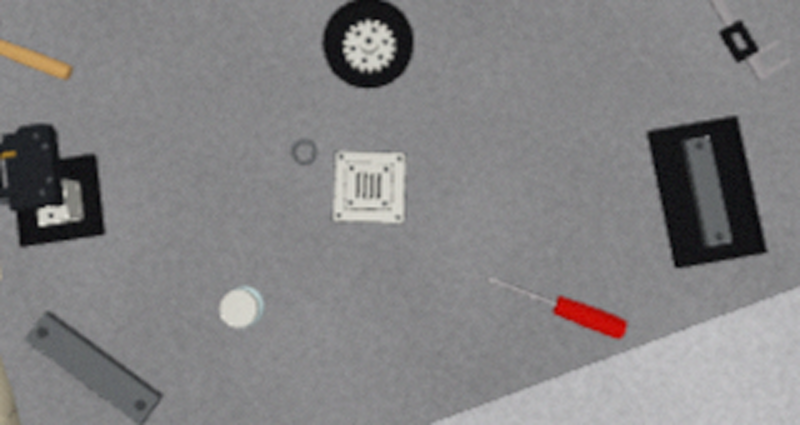

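View pics/sc15.png

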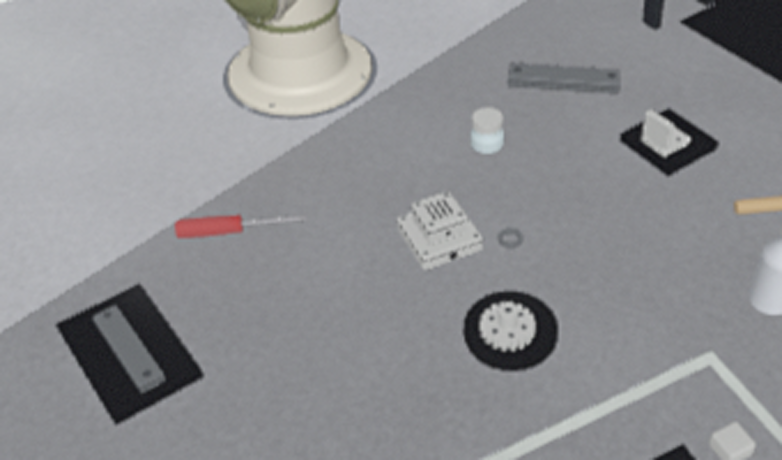

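The pictures show all five parts placed: the gear in the dish, bracket upright in the square tray, bar in the long tray, housing centred, and both bottles standing. I'm handing in.

```bash
python3 -c "
from workcell import *
print(sign_off())"
```

```text
the job is handed in; nothing more can be done
None
```

The sort is finished and handed in at about 27 s of the 120 s allowed. The sign-off gives no verdict, so the results below rest on my own camera checks.

- **Pile, in order:** I set the small housing aside at about (0.43, -0.18) while the bar stayed on the large housing. I then took the bar away and put the small housing back.
- **Small housing:** its centre measured about 1 mm from the large housing's centre, and square to it. The large housing measured within about 2 mm of its start.
- **Bar:** it lies flat, near the middle of the long tray.
- **Gear:** it lies flat in the round dish, about centred. I judged this by eye from the pictures.
- **Bracket:** it stands upright in the square tray. I also judged this by eye.
- **Bottle:** it is standing, and the arm never went near it. The gripper ended open, about 22 cm above the table.

No check failed. Repeat measurements of the same position agreed to within about 2–4 mm, with the square tray's centre the worst case. The highest force reading in the move reports was about 7 N.

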